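# Free the carved bust from the tilted vise

### The arm

A 6-joint arm with a two-finger parallel gripper is mounted at the origin on the work surface. World frame = base frame: x ahead of the robot, y to its left, z up, the work surface at z = 0. Lengths are in m, angles in degrees, forces in N, time in s.
With the tool pointing down it reaches from about 0.4 to 0.825 m from the base axis. Payload 7 kg.
Tool frame: the origin (TCP) lies on the centre line of the jaws, within the pads' length; the fingertips stand 19 mm ahead of it and the grasp point (between the pads) is the TCP; z points along the fingers, y is the line along which they close (so a half turn about z gives the same grasp; the last joint's range is limited). The gripper opens to 88 mm and grips with 3 to 60 N. Pads are 19 mm wide; open, the fingers measure 130 mm over their backs; the gripper's body (78 mm by 193 mm) begins 47 mm behind the grasp point.
Start: joints at [92.997, 20.546, 0.682, 0, -70.136, -16.507], TCP at [0.158, 0.656, 0.246] pointing down, gripper open.
Joint ranges: [-176.03, 176.03], [-82.01, 121.73], [-58.28, 71.71], [-173.87, 95.51], [-174.79, -0.11], [-173.66, 173.66]. Speed limits (degrees/s): [136.94, 136.94, 172.46, 180, 180, 180].

### API

Orientations are given as [roll, pitch, yaw] about the fixed x, y, z axes, in that order (R = Rz(yaw) Ry(pitch) Rx(roll)).
In Python, from plant import ctrl gives the robot as it stands.
- The arm moves only by the tool move_arm, never from a script. Its argument "motion" is a list of rows, each a list of 3 entries, a list of its own where there are three numbers: the shift along the tool's x, y, z in mm, then the turn, a rotation vector about the tool's x, y, z in degrees, then the closure, from 0 (fully open) to 1 (shut). A call has 1 to 10 rows; each row is the pose to reach, as a shift and turn from the pose commanded when the call began, along the tool's axes at that moment; what a row does not reach only later rows make up. A row lasts 1/12 s, in which the tool goes at most 41.7 mm and 7.16 degrees, less where a joint would pass 70% of its speed; a pose out of reach is approached as far as the arm can. A call with a gripper value outside its range is refused whole. The fingers move at their own pace and stop on an object; the grip force is fixed at half the most. Time passes only in rows, so rows that repeat a pose let the fingers close. It gives the time, the measured TCP pose, the force, the opening and the grip force at its end, in the units of the state.
- ctrl.get_obs(): the state, without advancing time (a new reading comes with each control period).
- ctrl.snapshot(name): name is "scene" or "top"; returns a dict with "color" (480x640x3 uint8, blue, green, red), "camera_matrix" (3x3 intrinsics, pixels), "k1" (the pictures are not rectified: a ray, as slopes to the right and down, at radius r is drawn at 1 + k1 r^2 times it, then the intrinsics apply), "cam_to_world" (4x4, takes a point from camera to world coordinates). Camera axes: x right, y up, looking along -z (the intrinsics and any distortion apply to the point x, -y, -z); pixel columns grow to the right and rows downward; lengths in m; the calibration is good to about 2 mm. A picture is of the moment at which its call begins. There is no depth.
- ctrl.close_job(): hands the job in; it is judged then, once.
The state is a dict: "clock": time; "joint_pos": joint angles; "qvel": joint speeds; "tau": joint torques, N m; "tool_pos": TCP position; "orientation": TCP orientation; "force": force on the tool from outside, world axes, zero at the start; "moment": the same for the moment, N m; "opening": finger opening in m; "gripper_force": force on a finger pad.
Only numpy, scipy, OpenCV 4.12 (cv2) and the standard library are available. Lean on these libraries where they do the work, as an engineer would, in place of code of your own. Each camera call takes 0.05 s, during which the arm holds its last target. There are 200 camera calls.

### The job

Draw the vise's sliding jaw fully open, then take the big carved bust out of the tilted vise: its foot is caught under a steel keeper plate, so feel for the plate's window by easing the bust sideways toward the opened jaw and trying it upward, and draw it out square to the sloping bed when it comes free. Set it down upright, not dropped, in the middle of the empty cork pad, leave the vise open, and do not disturb the two small busts.

Things in the scene. Friction and masses are not known exactly. Their poses are not given: they have to be found in the camera images.
- vise: Carver's vise fixed on the bench, grey base 150 x 200, wooden jaws. Origin: underside of the base below the bed's centre; z up. Its y axis is level and points from the fixed jaw to the sliding jaw, which opens along +y. The bed slopes 30 deg about y, low edge toward -x, so the bed's normal is (-0.5, 0, 0.866) in this frame. A steel ledge 12 high stops the foot at the bed's low edge.
- bed_centre (a point): Middle of the sloping bed's surface, 105 above the vise's origin; the middle of the bust's foot rests here. Over the foot, 17.5 to 25.5 from the bed, lies a steel keeper plate with a window 76 (along the slope) x 80 (along y). The plate is adjustable and its place is not measured: the window's middle is somewhere 6 to 20 from here along the vise's +y. The foot passes only within about 2 of that.
- jaw (a joint): Sliding jaw, 16 high, clamping the foot's side: 0 closed (it starts nearly so), grows to 0.027 m at its stop, fully open, along the vise's +y. Stiff (about 7 N); stays where it is left.
- jaw_handle (a point): On the axis of the sliding jaw's upright turned wooden handle, 18 dia at this point (23 at its head), at a height to grip it; the handle's top is 41 above, the steel collar at its foot ends 38 below. It stands 102 from the bed's centre along y when closed, and moves with the jaw.
- bust: The big carved bust, light wood, about 0.16 kg, in the vise. Origin: centre of its foot's underside; z up along the bust (leaning with the bed at first), face toward -x. Foot 70 (x) x 76 (y) x 14 (z); chest 34 (x) x 36 (y), flat sides, z = 14 to 76; head 35 dia up to z = 110.
- pad_free: The empty one of three fixed square cork pads, 95 x 95 x 6 thick; origin at the centre of its underside, top 6 above. Which place in the row is empty varies.
- small_a: Small finished bust, same shape at 0.82 of the size (90 tall, foot 57 x 62), standing on another cork pad; origin at the centre of its underside.
- small_b: The other small finished bust, the same, on the third cork pad.
There are look-alikes about, which are no part of the job. What is shaped like the bust but yellow is not meant. Leave any yellow look-alike of the pad_free alone.

How it is judged:
By the outcome, as a careful person would: the job done as asked, in the order asked, and still so for the second after the job is handed in, with the robot touching nothing.
It also fails if it takes over 72 s, if anything falls off the work surface, if the arm or the gripper's body presses on something with over 40 N, if the wrist force passes 120 N, or if a joint passes its speed limit or range.

## Working session

There is one attempt and no reset: what is moved stays moved. The work goes in short steps, Python scripts to look and compute and a tool call to move; the robot and the scene stay as the last step left them, time stands still between calls to the robot, and variables do not carry over. Pictures are saved under pics/ and viewed, at most 10 in all, crops included, and the job is handed in when it is done.

Besides the shell and the picture viewer there is one more tool, called after "Call:" by a JSON object that holds its "name" and its "arguments". move_arm: Moves the arm, as the interface text tells. Its arguments: {"type":"object","properties":{"motion":{"type":"array"}},"required":["motion"]}

```bash
mkdir -p pics; ls
python3 - <<'E'
from plant import ctrl
import cv2,numpy as np
for n in("scene","top"):
    s=ctrl.snapshot(n); cv2.imwrite(f"pics/{n}0.png",s["color"])
    np.savez(f"{n}0.npz",**s); print(n,s["camera_matrix"],s["k1"],s["cam_to_world"])
print(ctrl.get_obs())
E
```

```text
pics
scene [[577.1175309    0.         315.8196751 ]
 [  0.         577.1175309  239.97341121]
 [  0.           0.           1.        ]] -0.14359685044601764 [[ 0.81978594 -0.31169559  0.48041324  1.12742198]
 [ 0.5724673   0.46836161 -0.67299227 -0.9533273 ]
 [-0.0152384   0.82673047  0.56239179  0.87577002]
 [ 0.          0.          0.          1.        ]]
top [[454.22943969   0.         321.15840642]
 [  0.         454.22943969 241.02229096]
 [  0.           0.           1.        ]] -0.11757179310320212 [[ 0.18208501  0.96174965 -0.20465253  0.32605048]
 [-0.98328126  0.17846428 -0.03617263 -0.0568763 ]
 [ 0.00173415  0.20781749  0.97816608  0.97400027]
 [ 0.          0.          0.          1.        ]]
{'clock': 0.1, 'joint_pos': array([ 9.29972501e+01,  2.05853562e+01,  6.39240171e-01, -1.80283810e-02,
       -7.01342513e+01, -1.65076826e+01]), 'qvel': array([ 0.02877744, -0.12743362,  0.19213063, -0.02637122,  0.04802677,
        0.04830196]), 'tau': array([-3.01361659e-03, -5.84163594e+01,  2.93748450e+01,  7.01551393e+00,
        1.01505843e-02, -5.04142486e-05]), 'tool_pos': array([0.15761213, 0.65592873, 0.24473937]), 'orientation': array([ 1.79918129e+02, -6.58774621e-03, -1.35165661e+01]), 'force': array([ 0.45446473, -0.13778868, -0.33313121]), 'moment': array([-0.01998986, -0.04808487,  0.02979524]), 'gripper_force': 0.0, 'opening': 0.08747116841533657}
```

View pics/scene0.png

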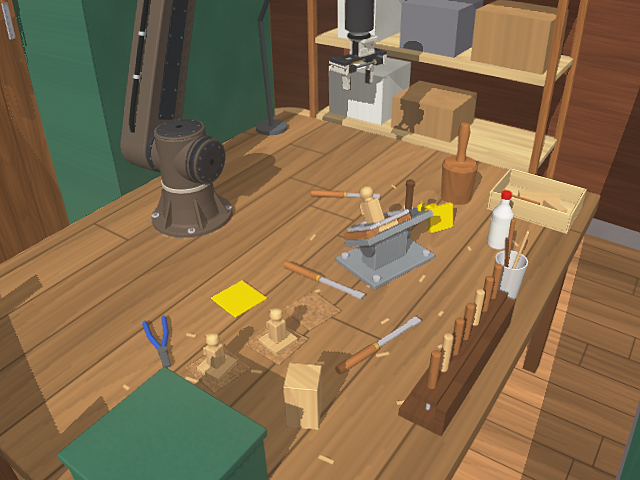

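View pics/top0.png

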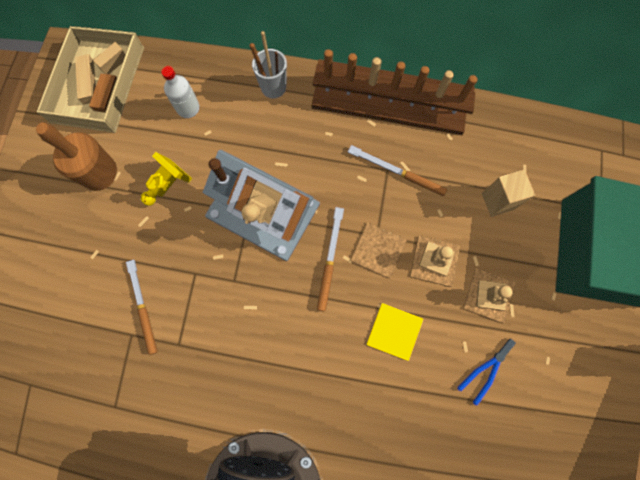

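The scene view shows the vise with the big bust at about (372,207), the handle at (410,195), the empty cork pad at (312,310) and the small busts at (276,330) and (212,355). The top view has the bust at (252,208), the handle at (217,168), the empty pad at (380,249), and the small busts at (440,256) and (497,293).

Look-alikes in the top view are the yellow bust at (163,180), the yellow pad at (395,332), the wood block at (511,190) and the two small busts. My choice is the wooden bust in the grey vise at (252,208) and the brown cork pad at (380,249). I'll check both in a close crop.

```bash
cat > h.py <<'E'
import numpy as np,cv2
from scipy.spatial.transform import Rotation as R
def ray(s,px):
    K=s["camera_matrix"];k=float(s["k1"]);T=s["cam_to_world"]
    u=np.array([(px[0]-K[0,2])/K[0,0],(px[1]-K[1,2])/K[1,1]]);x=u.copy()
    for _ in range(20): x=u/(1+k*(x@x))
    d=T[:3,:3]@np.array([x[0],-x[1],-1]);return T[:3,3],d/np.linalg.norm(d)
def plane(s,px,z):
    o,d=ray(s,px);return o+d*(z-o[2])/d[2]
def tri(s1,p1,s2,p2):
    o1,d1=ray(s1,p1);o2,d2=ray(s2,p2)
    t=np.linalg.lstsq(np.c_[d1,-d2],o2-o1,rcond=None)[0]
    a=o1+t[0]*d1;b=o2+t[1]*d2;return (a+b)/2,np.linalg.norm(a-b)*1000
def proj(s,P):
    K=s["camera_matrix"];k=float(s["k1"]);T=s["cam_to_world"]
    c=T[:3,:3].T@(np.asarray(P)-T[:3,3]);x=np.array([c[0],-c[1]])/-c[2];x=x*(1+k*(x@x))
    return x*K[0,0]+K[:2,2]
def load(n): return dict(np.load(n))
E
python3 - <<'E'
from h import *
t=load("top0.npz");s=load("scene0.npz")
a=cv2.resize(t["color"][140:270,195:330],None,fx=4,fy=4,interpolation=cv2.INTER_CUBIC)[:, :]
b=cv2.resize(s["color"][170:290,325:445],None,fx=4,fy=4,interpolation=cv2.INTER_CUBIC)
cv2.imwrite("pics/t1.png",a);cv2.imwrite("pics/s1.png",b)
# empty pad
hsv=cv2.cvtColor(t["color"],cv2.COLOR_BGR2HSV)
print(hsv[249,380],hsv[225,340],hsv[262,360],hsv[270,345])
E
```

```text
[ 16 131 183] [ 15 101 174] [ 16 132 179] [ 16 143 176]
```

View pics/t1.png

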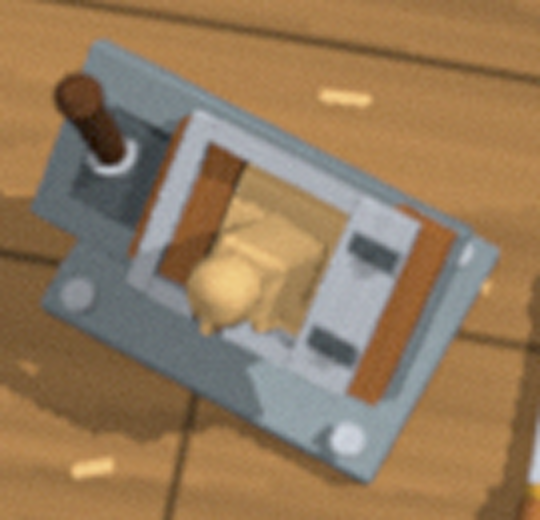

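View pics/s1.png

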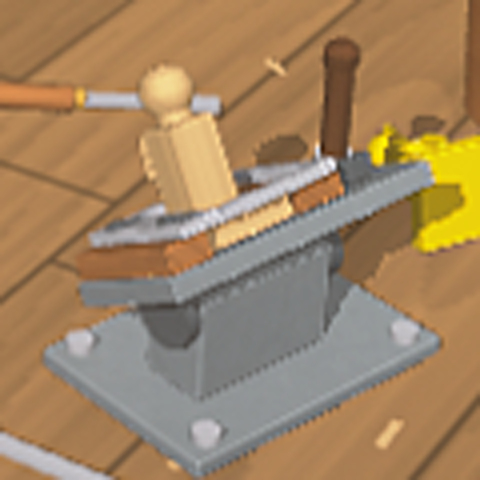

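The crops confirm the choice: a light wood bust sits in the grey vise. In the top view its head is at (250.7,212.5), the handle top at (215,163.5) and the collar at (223,179). In the scene view the head is at (366.7,192) and the handle top at (410,182.5).

Run:
```python
from h import *
np.set_printoptions(precision=4,suppress=True)
t=load("top0.npz");s=load("scene0.npz")
print("head",tri(t,(250.7,212.5),s,(366.7,192)))
print("htop",tri(t,(215,163.7),s,(410.2,181.5)))
print("hbase",tri(t,(223,179),s,(409.5,209)))
print("bolt1",tri(t,(311.5,202.5),s,(376.5,278)))
print("bolt2",tri(t,(281.7,249.2),s,(345,255.5)))
b3=plane(t,(214.5,213.7),.016);print("bolt3",b3, plane(t,(311.5,202.5),.016))
b1,b2=plane(t,(311.5,202.5),.016),plane(t,(281.7,249.2),.016)
print("bolt4 scene",plane(s,(426,253),.016))
# head colour mask centroid in top & yaw of vise
y=b3-b2;y[2]=0;y/=np.linalg.norm(y);print("vise yaw",np.degrees(np.arctan2(-y[0],y[1])))
x=b1-b2;print("yaw from x",np.degrees(np.arctan2(x[1],x[0])),np.linalg.norm(x),np.linalg.norm(b3-b2),"mid",(b1+b3)/2)
# cork pad mask: low-pass texture
g=t["color"]
hsv=cv2.cvtColor(cv2.GaussianBlur(g,(5,5),0),cv2.COLOR_BGR2HSV)
crop=cv2.resize(g[215:325,340:525],None,fx=4,fy=4,interpolation=cv2.INTER_CUBIC);cv2.imwrite("pics/pads.png",crop)
```

```text
head (array([0.5212, 0.1082, 0.1855]), np.float64(4.026613476133429))
htop (array([0.5961, 0.1899, 0.1999]), np.float64(3.7390376501898706))
hbase (array([0.5969, 0.1933, 0.119 ]), np.float64(7.838962160997068))
bolt1 (array([0.6089, 0.0166, 0.0194]), np.float64(5.311344637173825))
bolt2 (array([0.4941, 0.0593, 0.0152]), np.float64(1.5564836919452627))
bolt3 [0.5441 0.2203 0.016 ] [0.6077 0.0152 0.016 ]
bolt4 scene [0.6623 0.1834 0.016 ]
vise yaw -17.43029664262087
yaw from x -20.82117210951453 0.12236491416612987 0.16941598360249746 mid [0.5759 0.1177 0.016 ]
```

View pics/pads.png

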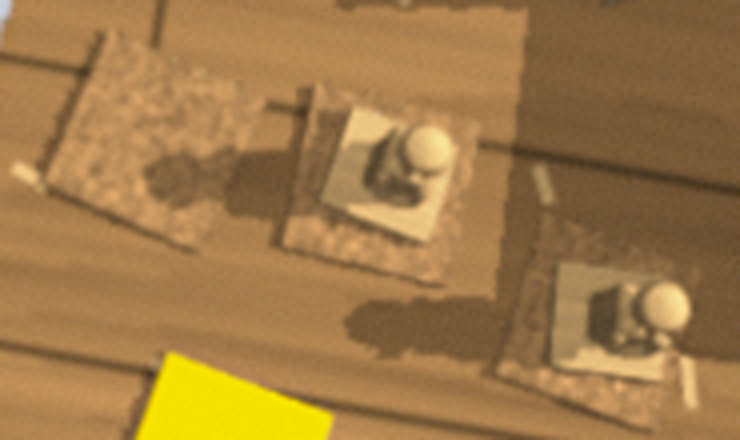

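The pad crop shows the empty cork pad with corners at about (105,32), (258,95), (200,250) and (47,187), crop scale 4. Next I'll refine the yaw and pad pose from edges and cross-check.

```bash
cat >> h.py <<'E'
def go(P,Rt,o=None):
    "shift (mm, tool axes) and rotvec (deg) from measured pose to target"
    from plant import ctrl
    o=o or ctrl.get_obs()
    R0=R.from_euler("xyz",o["orientation"],degrees=True)
    return np.round(R0.inv().apply(np.array(P)-o["tool_pos"])*1000,1),np.round((R0.inv()*Rt).as_rotvec(degrees=True),2)
E
python3 - <<'E'
from h import *
np.set_printoptions(precision=4,suppress=True)
t=load("top0.npz");s=load("scene0.npz")
c=lambda p:(p[0]/4+195-.4,p[1]/4+140-.4)
e=lambda p:(p[0]/4+325-.4,p[1]/4+170-.4)
def ang(S,a,b,z):
    d=plane(S,b,z)-plane(S,a,z);return np.degrees(np.arctan2(d[1],d[0])),np.linalg.norm(d)
print("base low edge +90",ang(t,c((368,482)),c((45,308)),.01))
print("bed high edge",ang(t,c((497,248)),c((100,40)),.15))
print("plate edges",ang(t,c((420,215)),c((195,108)),.15),ang(t,c((360,405)),c((130,285)),.1))
print("scene base y",ang(s,e((200,470)),e((440,342)),.005),"x",ang(s,e((45,355)),e((200,470)),.005))
k=lambda p:(p[0]/4+340-.4,p[1]/4+215-.4)
C=np.array([plane(t,k(p),.006) for p in((105,32),(258,95),(200,250),(47,187))])
print(C,C.mean(0));
for i in range(4): d=C[(i+1)%4]-C[i];print(np.degrees(np.arctan2(d[1],d[0])),np.linalg.norm(d))
print("pad scene px",proj(s,C.mean(0)),[proj(s,p).round(0) for p in C])
# busts by triangulated heads
print("small_a head z .077",plane(t,k((427,148)),.082),"b",plane(t,k((664,305)),.082))
E
```

```text
base low edge +90 (np.float64(72.22735477251206), np.float64(0.20511129016201926))
bed high edge (np.float64(71.73073803331928), np.float64(0.22195214722742543))
plate edges (np.float64(74.02455324569857), np.float64(0.12237105675213199)) (np.float64(72.71050227097507), np.float64(0.13191667418137193))
scene base y (np.float64(72.38008894084389), np.float64(0.20949720865104413)) x (np.float64(-18.127918489772654), np.float64(0.14884989784859326))
[[ 0.5873 -0.1102  0.006 ]
 [ 0.5676 -0.1986  0.006 ]
 [ 0.4774 -0.1802  0.006 ]
 [ 0.4963 -0.0934  0.006 ]] [ 0.5322 -0.1456  0.006 ]
-102.54307801303175 0.09056262292704402
168.45249886551213 0.09203288545165846
77.72671326690774 0.08888149890489397
-10.510136318206921 0.0924957281030698
pad scene px [310.4294 307.772 ] [array([339., 308.]), array([310., 327.]), array([282., 307.]), array([311., 290.])]
small_a head z .077 [ 0.5373 -0.2761  0.082 ] b [ 0.4797 -0.4063  0.082 ]
```

Run:
```python
from h import *
Rt=R.from_euler("xyz",[180,0,-107.8],degrees=True)
print(go([.596,.1905,.27],Rt))
```

```text
(array([535. , 350.1, -24.7]), array([ 6.000e-02, -7.000e-02,  9.428e+01]))
```

Call:
{"name": "move_arm", "arguments": {"motion": [[[30,20,-20],[0,0,6],0],[[65,42,-25],[0,0,12],0],[[100,65,-25],[0,0,18],0],[[135,88,-25],[0,0,24],0],[[170,111,-25],[0,0,30],0],[[205,134,-25],[0,0,36],0],[[240,157,-25],[0,0,42],0],[[275,180,-25],[0,0,48],0],[[310,203,-25],[0,0,54],0],[[345,226,-25],[0,0,60],0]]}}

```text
clock: 0.93
tool_pos: [0.44, 0.3554, 0.2705]
orientation: [180.0, 0.0, -73.8]
force: [0.5, 1.4, 0.9]
opening: 0.0875
gripper_force: 0.0
```

Run:
```python
from h import *
Rt=R.from_euler("xyz",[180,0,-107.8],degrees=True)
print(go([.596,.1905,.27],Rt))
```

```text
(array([ 201.8, -103.8,    0.5]), array([ 1.000e-02, -0.000e+00,  3.401e+01]))
```

Call:
{"name": "move_arm", "arguments": {"motion": [[[35,-18,0],[0,0,7],0],[[70,-36,0],[0,0,14],0],[[105,-54,0],[0,0,21],0],[[140,-72,0],[0,0,28],0],[[170,-88,0],[0,0,34],0],[[190,-98,0],[0,0,34],0],[[198,-102,0],[0,0,34],0],[[198,-102,0],[0,0,34],0]]}}

```text
clock: 1.6
tool_pos: [0.5941, 0.1945, 0.2697]
orientation: [179.9, -0.1, -107.6]
force: [-0.1, 0.3, -0.1]
opening: 0.0875
gripper_force: 0.0
```

Run:
```python
from h import *
from plant import ctrl
Rt=R.from_euler("xyz",[180,0,-107.8],degrees=True)
s=ctrl.snapshot("scene")
cv2.imwrite("pics/s2.png",cv2.resize(s["color"][60:300,280:520],None,fx=2.5,fy=2.5,interpolation=cv2.INTER_CUBIC))
print(go([.596,.1905,.159],Rt))
```

```text
(array([  3.9,  -4.2, 110.8]), array([ 0.05, -0.05,  0.2 ]))
```

View pics/s2.png

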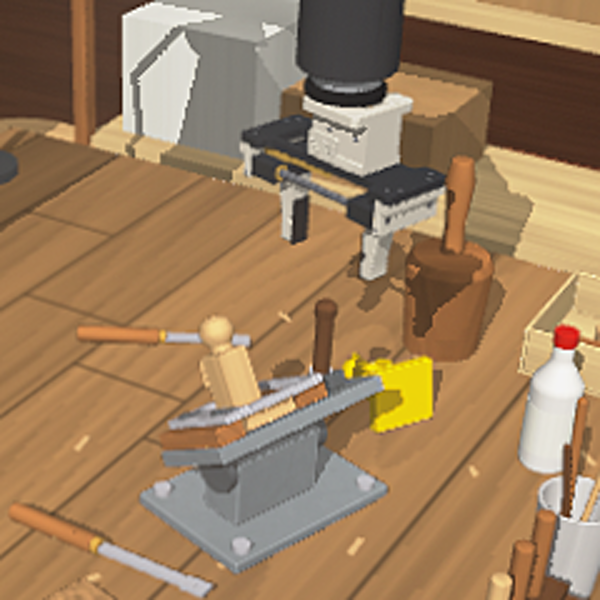

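The gripper hangs above the handle with its fingers straddling it (fingertips at (293,240) and (373,275), handle top at (325,305)). I'll lower it now.

Call:
{"name": "move_arm", "arguments": {"motion": [[[4,-4,30],[0,0,0],0],[[4,-4,55],[0,0,0],0],[[4,-4,75],[0,0,0],0],[[4,-4,90],[0,0,0],0],[[4,-4,100],[0,0,0],0],[[4,-4,107],[0,0,0],0],[[4,-4,107],[0,0,0],0]]}}

```text
clock: 2.23
tool_pos: [0.5949, 0.1918, 0.1624]
orientation: [179.9, -0.1, -107.5]
force: [-0.3, 0.8, -0.1]
opening: 0.0876
gripper_force: 0.0
```

Call:
{"name": "move_arm", "arguments": {"motion": [[[0,0,0],[0,0,0],1],[[0,0,0],[0,0,0],1],[[0,0,0],[0,0,0],1],[[0,0,0],[0,0,0],1],[[0,0,0],[0,0,0],1],[[0,0,0],[0,0,0],1],[[0,0,0],[0,0,0],1],[[0,0,0],[0,0,0],1]]}}

```text
clock: 2.9
tool_pos: [0.5958, 0.1912, 0.1636]
orientation: [-180.0, 0.0, -107.5]
force: [-0.5, 0.2, -0.2]
opening: 0.04
gripper_force: 0.0
```

Call:
{"name": "move_arm", "arguments": {"motion": [[[0,0,0],[0,0,0],1],[[0,0,0],[0,0,0],1],[[0,0,0],[0,0,0],1],[[0,0,0],[0,0,0],1],[[0,0,0],[0,0,0],1],[[0,0,0],[0,0,0],1],[[0,0,0],[0,0,0],1]]}}

```text
clock: 3.48
tool_pos: [0.595, 0.1914, 0.1634]
orientation: [179.9, -0.0, -107.5]
force: [-5.3, 1.9, 2.5]
opening: 0.0175
gripper_force: 26.1
```

Call:
{"name": "move_arm", "arguments": {"motion": [[[-3,0.5,0],[0,0,0],1],[[-6,0.5,0],[0,0,0],1],[[-9,0.5,0],[0,0,0],1],[[-12,0.5,0],[0,0,0],1],[[-15,0.5,0],[0,0,0],1],[[-18,0.5,0],[0,0,0],1],[[-21,0.5,0],[0,0,0],1],[[-23,0.5,0],[0,0,0],1],[[-25,0.5,0],[0,0,0],1],[[-25,0.5,0],[0,0,0],1]]}}

```text
clock: 4.32
tool_pos: [0.6021, 0.2137, 0.1634]
orientation: [179.9, -0.2, -107.5]
force: [-3.5, -6.1, 2.8]
opening: 0.0175
gripper_force: 26.1
```

Call:
{"name": "move_arm", "arguments": {"motion": [[[-1,0,0],[0,0,0],1],[[-2,0,0],[0,0,0],1],[[-3,0,0],[0,0,0],1],[[-3,0,0],[0,0,0],1]]}}

```text
clock: 4.65
tool_pos: [0.603, 0.2164, 0.1634]
orientation: [179.9, -0.2, -107.5]
force: [-3.9, -7.3, 2.5]
opening: 0.0176
gripper_force: 26.1
```

Call:
{"name": "move_arm", "arguments": {"motion": [[[-1,0,0],[0,0,0],1],[[-2,0,0],[0,0,0],1],[[-2,0,0],[0,0,0],1],[[-2,0,0],[0,0,0],1]]}}

```text
clock: 4.98
tool_pos: [0.6031, 0.2169, 0.1634]
orientation: [179.9, -0.3, -107.6]
force: [-4.7, -11.0, 5.4]
opening: 0.0174
gripper_force: 26.2
```

Call:
{"name": "move_arm", "arguments": {"motion": [[[-1,0,0],[0,0,0],1],[[-1,0,0],[0,0,0],1],[[-1,0,0],[0,0,0],0],[[-1,0,0],[0,0,0],0],[[-1,0,0],[0,0,0],0],[[-1,0,0],[0,0,0],0],[[-1,0,0],[0,0,0],0],[[-1,0,0],[0,0,0],0],[[-1,0,-20],[0,0,0],0],[[-1,0,-50],[0,0,0],0]]}}

```text
clock: 5.82
tool_pos: [0.603, 0.2204, 0.2108]
orientation: [179.8, -0.3, -107.5]
force: [-0.4, 1.3, -0.1]
opening: 0.0657
gripper_force: 0.0
```

Call:
{"name": "move_arm", "arguments": {"motion": [[[0,0,-40],[0,0,0],0],[[0,0,-80],[0,0,0],0],[[0,0,-90],[0,0,0],0],[[0,0,-90],[0,0,0],0]]}}

```text
clock: 6.15
tool_pos: [0.6063, 0.2219, 0.3087]
orientation: [-179.7, 0.3, -107.5]
force: [-0.6, 0.1, 0.3]
opening: 0.0869
gripper_force: 0.0
```

Run:
```python
from h import *
from plant import ctrl
np.set_printoptions(precision=4,suppress=True)
o=ctrl.get_obs();print(o["clock"],o["tool_pos"],o["joint_pos"])
s=ctrl.snapshot("scene");np.savez("scene3.npz",**s)
cv2.imwrite("pics/s3.png",cv2.resize(s["color"][165:265,325:445],None,fx=5,fy=5,interpolation=cv2.INTER_CUBIC))
a=np.radians(-17.8);x=np.array([np.cos(a),np.sin(a),0]);y=np.array([-np.sin(a),np.cos(a),0]);n=-.5*x+[0,0,.866]
Bc=np.array([.565,.0938,.105])
Rt=R.from_matrix(np.c_[np.cross(-y,-n),-y,-n])
print(Rt.as_euler("xyz",degrees=True))
print(go(Bc+.16*n,Rt))
```

```text
6.15 [0.6063 0.2219 0.3087] [ 37.4255  15.7311   1.9606   0.0705 -75.7625 -54.9205]
[180.     -30.0007 -17.8   ]
(array([133.8,  80.2,  61.6]), array([ 23.16,  23.6 , -87.53]))
```

View pics/s3.png

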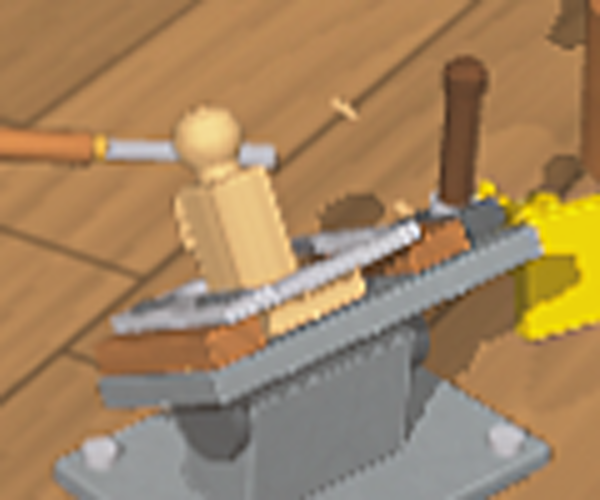

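The jaw is open: the handle is now at (462,130) and there is a gap between the foot, ending at (362,285), and the jaw at (385,265). Now I'll orient over the bust.

Call:
{"name": "move_arm", "arguments": {"motion": [[[13,8,-15],[1.7,1.7,-6.3],0],[[26,16,-20],[3.4,3.4,-12.6],0],[[40,24,-20],[5.1,5.2,-19],0],[[54,32,-20],[6.7,6.9,-25.3],0],[[67,40,-20],[8.4,8.6,-31.7],0],[[80,48,-10],[10.1,10.3,-38],0],[[93,56,0],[11.8,12,-44.4],0],[[106,64,5],[13.5,13.7,-50.7],0],[[115,70,10],[15.2,15.5,-57],0],[[120,75,15],[16.9,17.2,-63.5],0]]}}

```text
clock: 7.03
tool_pos: [0.4957, 0.1283, 0.2869]
orientation: [-175.0, -22.4, -43.7]
force: [-0.7, 0.5, 0.1]
opening: 0.0875
gripper_force: 0.0
```

```bash
cat >> h.py <<'E'
a=np.radians(-17.8);X=np.array([np.cos(a),np.sin(a),0]);Y=np.array([-np.sin(a),np.cos(a),0]);N=-.5*X+np.array([0,0,.866]);S=np.cross(Y,N)
Bc=np.array([.565,.0938,.105]);RT=R.from_matrix(np.c_[np.cross(-Y,-N),-Y,-N])
def v(o):
    "TCP and force in slope frame (S up-slope, Y, N)"
    M=np.c_[S,Y,N];return np.round((np.array(o["tool_pos"])-Bc)@M*1000,1),np.round(np.array(o["force"])@M,1)
E
python3 - <<'E'
from h import *
print(go(Bc+.16*N,RT))
E
```

```text
(array([-14.7,  15.5,  39.6]), array([  6.57,   6.44, -23.55]))
```

Call:
{"name": "move_arm", "arguments": {"motion": [[[-4,4,5],[1.6,1.6,-6],0],[[-8,8,10],[3.3,3.2,-12],0],[[-12,12,15],[5,4.8,-18],0],[[-15,15,25],[6.6,6.4,-23.5],0],[[-15,15,36],[6.6,6.4,-23.5],0],[[-15,15,39],[6.6,6.4,-23.5],0],[[-15,15,39],[6.6,6.4,-23.5],0],[[-15,15,39],[6.6,6.4,-23.5],0]]}}

```text
clock: 7.7
tool_pos: [0.4903, 0.1199, 0.2457]
orientation: [-179.8, -29.9, -18.4]
force: [0.8, 1.2, 0.8]
opening: 0.0875
gripper_force: 0.0
```

Run:
```python
from h import *
from plant import ctrl
o=ctrl.get_obs();print(o["clock"],o["joint_pos"].round(1),v(o),go(Bc+.069*N,RT))
s=ctrl.snapshot("scene")
cv2.imwrite("pics/s4.png",cv2.resize(s["color"][110:260,300:460],None,fx=4,fy=4,interpolation=cv2.INTER_CUBIC))
```

```text
7.7 [ 50.8  -7.9 -53.5  44.4 -41.7 -12.3] (array([  1.8,   2. , 161.4]), array([0.8, 1.4, 0.4])) (array([-1.7,  2. , 92.4]), array([ 0.03,  0.06, -0.48]))
```

View pics/s4.png

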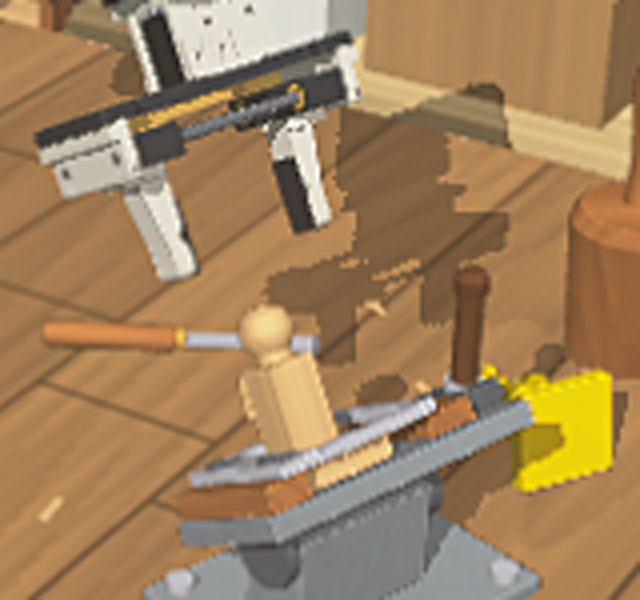

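The gripper is square over the bust: the fingertips at (180,275) and (310,225) have their middle on the bust's axis, with the head at (265,327). I'll descend along the bed normal.

Call:
{"name": "move_arm", "arguments": {"motion": [[[-2,2,15],[0,0,-0.5],0],[[-2,2,30],[0,0,-0.5],0],[[-2,2,45],[0,0,-0.5],0],[[-2,2,58],[0,0,-0.5],0],[[-2,2,70],[0,0,-0.5],0],[[-2,2,80],[0,0,-0.5],0],[[-2,2,88],[0,0,-0.5],0],[[-2,2,91],[0,0,-0.5],0],[[-2,2,91],[0,0,-0.5],0],[[-2,2,91],[0,0,-0.5],0]]}}

```text
clock: 8.58
tool_pos: [0.5375, 0.1083, 0.1748]
orientation: [179.6, -29.2, -17.8]
force: [0.3, 0.8, -0.2]
opening: 0.0879
gripper_force: 0.0
```

Run:
```python
from h import *
from plant import ctrl
o=ctrl.get_obs();print(o["clock"],o["joint_pos"].round(1),v(o),go(Bc+.069*N,RT))
```

```text
8.5833 [ 36.1   1.3 -58.2  63.3 -26.5 -20.9] (array([ 8.4,  5.4, 75.8]), array([-0.1,  0.8, -0.1])) (array([-8.3,  5.3,  6.9]), array([0.39, 0.76, 0.03]))
```

Joint 3 is at its range limit in the full 30° lean. The grip closes along the level y axis, so the tool's tilt about y is free. I'll grip at about 15° tilt instead, which also splits the tilt between picking and placing.

```bash
cat >> h.py <<'E'
def RTt(t): return R.from_rotvec(Y*np.radians(30-t))*RT
E
python3 - <<'E'
from h import *
print(go(Bc+.095*N,RTt(14)),RTt(14).as_euler("xyz",degrees=True))
E
```

```text
(array([ -8.6,   5.5, -19.1]), array([  0.39, -15.24,  -0.02])) [180.         -14.00072778 -17.8       ]
```

Call:
{"name": "move_arm", "arguments": {"motion": [[[0,1,-15],[0,0,0],0],[[-2,2,-19],[0,-4,0],0],[[-4,3,-19],[0,-8,0],0],[[-6,5,-19],[0,-12,0],0],[[-8,5,-19],[0,-15.3,0],0],[[-8,5,-19],[0,-15.3,0],0],[[-8,5,-19],[0,-15.3,0],0],[[-8,5,-19],[0,-15.3,0],0]]}}

```text
clock: 9.25
tool_pos: [0.5202, 0.1082, 0.1874]
orientation: [179.6, -14.1, -17.8]
force: [-1.2, -0.8, -0.5]
opening: 0.0875
gripper_force: 0.0
```

Run:
```python
from h import *
from plant import ctrl
o=ctrl.get_obs();print(o["clock"],o["joint_pos"].round(1),v(o),go(Bc+.068*N,RTt(14)))
```

```text
9.25 [ 40.8   3.4 -38.3  18.2 -42.7  18.5] (array([ 0.4,  0. , 94.8]), array([-1. , -1.1,  0. ])) (array([ 6.9, -0.2, 25.9]), array([ 0.43, -0.06, -0.04]))
```

Call:
{"name": "move_arm", "arguments": {"motion": [[[2,0,8],[0.4,0,0],0],[[4,0,16],[0.4,0,0],0],[[6,0,22],[0.4,0,0],0],[[7,0,26],[0.4,0,0],0],[[7,0,26],[0.4,0,0],0],[[7,0,26],[0.4,0,0],0.2],[[7,0,26],[0.4,0,0],0.3],[[7,0,26],[0.4,0,0],0.4],[[7,0,26],[0.4,0,0],0.5],[[7,0,26],[0.4,0,0],0.5]]}}

```text
clock: 10.08
tool_pos: [0.5327, 0.1046, 0.1639]
orientation: [-179.9, -13.9, -17.8]
force: [-0.1, -0.3, 0.3]
opening: 0.0602
gripper_force: 0.0
```

Call:
{"name": "move_arm", "arguments": {"motion": [[[0,0,0],[0,0,0],1],[[0,0,0],[0,0,0],1],[[0,0,0],[0,0,0],1],[[0,0,0],[0,0,0],1],[[0,0,0],[0,0,0],1],[[0,0,0],[0,0,0],1]]}}

```text
clock: 10.58
tool_pos: [0.5324, 0.104, 0.1637]
orientation: [180.0, -13.9, -17.9]
force: [-1.0, -3.5, 3.7]
opening: 0.036
gripper_force: 30.0
```

Run:
```python
from h import *
from plant import ctrl
o=ctrl.get_obs();print(o["clock"],o["joint_pos"].round(1),o["opening"],o["gripper_force"],v(o),go(Bc+.068*N,RTt(14)))
```

```text
10.5833 [ 39.    5.9 -39.3  18.8 -38.7  19.1] 0.036003368795832415 29.99782294034958 (array([-0.2, -0.2, 67.9]), array([ 1.9, -3.6,  3.1])) (array([ 0.2, -0.2, -0.2]), array([ 0.02,  0.08, -0.05]))
```

Gripped at 36.0 mm. In the tool frame the bed normal is (-0.276,0,-0.961) and vise +y is -tool y. I'll ease it up 2 and across 6, then try upward.

Call:
{"name": "move_arm", "arguments": {"motion": [[[-0.3,0,-1],[0,0,0],1],[[-0.5,0,-1.9],[0,0,0],1],[[-0.5,-1.5,-1.9],[0,0,0],1],[[-0.5,-3,-1.9],[0,0,0],1],[[-0.5,-4.5,-1.9],[0,0,0],1],[[-0.5,-6,-1.9],[0,0,0],1],[[-0.5,-6,-1.9],[0,0,0],1],[[-0.5,-6,-1.9],[0,0,0],1]]}}

```text
clock: 11.25
tool_pos: [0.5336, 0.1106, 0.1653]
orientation: [-180.0, -13.9, -17.8]
force: [0.4, 0.3, -1.7]
opening: 0.0358
gripper_force: 30.0
```

```bash
cat > st.py <<'E'
from h import *
from plant import ctrl
o=ctrl.get_obs();print(o["clock"],round(o["opening"]*1000,2),round(o["gripper_force"],1),v(o),o["orientation"].round(1),o["moment"].round(2))
E
python3 st.py
```

```text
11.25 35.81 30.0 (array([-0.2,  6.4, 69.8]), array([-0.6,  0.4, -1.6])) [-180.   -13.9  -17.8] [0.29 0.82 0.  ]
```

Call:
{"name": "move_arm", "arguments": {"motion": [[[-0.3,0,-1],[0,0,0],1],[[-0.6,0,-2],[0,0,0],1],[[-0.9,0,-3],[0,0,0],1],[[-1.1,0,-4],[0,0,0],1],[[-1.1,0,-4],[0,0,0],1]]}}

```text
clock: 11.67
tool_pos: [0.5318, 0.1101, 0.1674]
orientation: [180.0, -13.9, -17.9]
force: [19.3, -7.7, -22.5]
opening: 0.0358
gripper_force: 29.9
```

```bash
python3 st.py
```

```text
11.6667 35.79 29.9 (array([-0.5,  5.4, 72.3]), array([  6.7,  -1.4, -29.9])) [180.  -13.9 -17.9] [-1.2  -4.4  -0.08]
```

Blocked at 6 (30 N). Back down, 3 more across, and try again.

Call:
{"name": "move_arm", "arguments": {"motion": [[[0.5,0,2],[0,0,0],1],[[1.1,0,4],[0,0,0],1],[[1.1,-1.5,4],[0,0,0],1],[[1.1,-3,4],[0,0,0],1],[[1.1,-3,4],[0,0,0],1],[[0.7,-3,2.5],[0,0,0],1],[[0.4,-3,1.3],[0,0,0],1],[[0.2,-3,0.5],[0,0,0],1],[[0.2,-3,0.5],[0,0,0],1]]}}

```text
clock: 12.42
tool_pos: [0.533, 0.1136, 0.1677]
orientation: [-180.0, -13.9, -17.8]
force: [14.0, -4.1, -15.8]
opening: 0.0362
gripper_force: 30.0
```

```bash
python3 st.py
```

```text
12.4167 36.2 30.0 (array([-0.3,  9.1, 72.6]), array([  4.7,   0.4, -21. ])) [-180.   -13.9  -17.8] [-0.38 -2.73  0.26]
```

Blocked at 9. Next is 12.

Call:
{"name": "move_arm", "arguments": {"motion": [[[0.5,0,2],[0,0,0],1],[[0.9,0,3.5],[0,0,0],1],[[0.9,-1.5,3.5],[0,0,0],1],[[0.9,-3,3.5],[0,0,0],1],[[0.9,-3,3.5],[0,0,0],1],[[0.6,-3,2],[0,0,0],1],[[0.3,-3,1],[0,0,0],1],[[0,-3,0],[0,0,0],1],[[0,-3,0],[0,0,0],1]]}}

```text
clock: 13.17
tool_pos: [0.5337, 0.1168, 0.1689]
orientation: [-179.9, -13.9, -17.8]
force: [-0.2, 0.3, -1.2]
opening: 0.0361
gripper_force: 29.9
```

```bash
python3 st.py
```

```text
13.1667 36.15 29.9 (array([ 0.1, 12.3, 73.8]), array([-0.9,  0.2, -0.9])) [-179.9  -13.9  -17.8] [0.31 0.88 0.02]
```

Free at 12 (force about 1 N). I'll draw it out gently along the normal.

Call:
{"name": "move_arm", "arguments": {"motion": [[[-0.5,0,-2],[0,0,0],1],[[-1.1,0,-4],[0,0,0],1],[[-1.7,0,-6],[0,0,0],1],[[-2.3,0,-8],[0,0,0],1],[[-2.3,0,-8],[0,0,0],1]]}}

```text
clock: 13.58
tool_pos: [0.5298, 0.1181, 0.1763]
orientation: [-179.9, -14.0, -17.8]
force: [-0.1, 0.2, -2.0]
opening: 0.0359
gripper_force: 29.9
```

```bash
python3 st.py
```

```text
13.5833 35.91 29.9 (array([ 0.2, 12.4, 82.2]), array([-1.1,  0.2, -1.6])) [-179.9  -14.   -17.8] [0.28 0.89 0.01]
```

Call:
{"name": "move_arm", "arguments": {"motion": [[[-1.4,0,-5],[0,0,0],1],[[-2.8,0,-10],[0,0,0],1],[[-4.4,0,-15],[0,0,0],1],[[-5.8,0,-20],[0,0,0],1],[[-7.2,0,-25],[0,0,0],1],[[-8.6,0,-30],[0,0,0],1],[[-10,0,-35],[0,0,0],1],[[-11.5,0,-40],[0,0,0],1],[[-11.5,0,-40],[0,0,0],1]]}}

```text
clock: 14.33
tool_pos: [0.51, 0.1247, 0.213]
orientation: [-179.9, -14.0, -17.8]
force: [-1.2, 0.1, -0.5]
opening: 0.0356
gripper_force: 29.9
```

Run:
```python
from h import *
from plant import ctrl
import runpy;runpy.run_path("st.py")
o=ctrl.get_obs();print(o["joint_pos"].round(1))
s=ctrl.snapshot("scene");t=ctrl.snapshot("top");np.savez("top5.npz",**t);np.savez("scene5.npz",**s)
A=cv2.resize(s["color"][130:250,310:450],None,fx=4,fy=4,interpolation=cv2.INTER_CUBIC)
cv2.imwrite("pics/s5.png",A)
# pad crop in the scene, for a second fix of its corners
cv2.imwrite("pics/pad5.png",cv2.resize(s["color"][275:375,180:360],None,fx=4,fy=4,interpolation=cv2.INTER_CUBIC))
# upright placement pose: bust yaw -12 at pad, TCP tilted back 16 deg
pad=np.array([.532,-.146,.006])
Rb=R.from_euler("xyz",[180,16,-12],degrees=True)
print(go(pad+[0,0,.068+.10],Rb))
```

```text
14.3333 35.64 29.9 (array([  0.5,  12.7, 124.5]), array([-1.3, -0.3,  0.2])) [-179.9  -14.   -17.8] [0.34 0.9  0.01]
[ 43.3   1.2 -36.4  16.8 -46.7  17.9]
(array([ 91.6, 250.8,  61.7]), array([ -0.17, -29.92,  -5.88]))
```

View pics/s5.png

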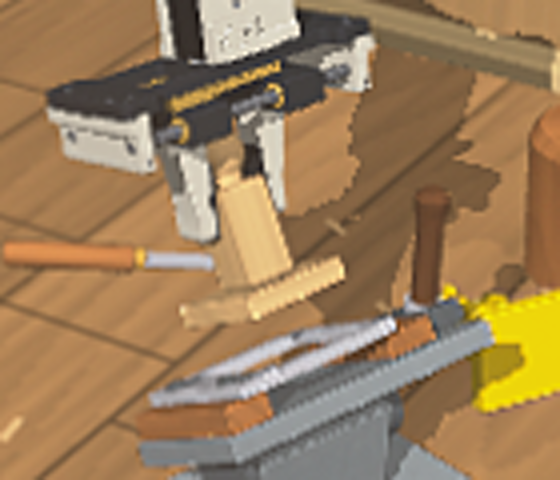

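View pics/pad5.png

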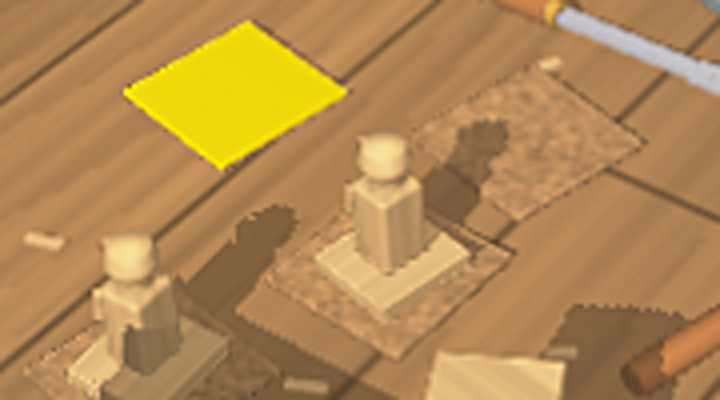

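The bust is out of the vise, with its foot at (265,295) parallel to the bed and the grip firm. In the scene the pad's corners are at (537,68), (642,143), (517,218) and (412,137) in crop pixels. I'll cross-check the pad with this view.

Run:
```python
from h import *
np.set_printoptions(precision=4,suppress=True)
s=load("scene5.npz");k=lambda p:(p[0]/4+180-.4,p[1]/4+275-.4)
C=np.array([plane(s,k(p),.006) for p in((537,68),(642,143),(517,218),(412,137))])
print(C,C.mean(0),(C[0]+C[2])/2,(C[1]+C[3])/2)
for i in range(4): d=C[(i+1)%4]-C[i];print(np.degrees(np.arctan2(d[1],d[0])),np.linalg.norm(d))
```

```text
[[ 0.5051 -0.0935  0.006 ]
 [ 0.5934 -0.1153  0.006 ]
 [ 0.5705 -0.2056  0.006 ]
 [ 0.4815 -0.1843  0.006 ]] [ 0.5376 -0.1497  0.006 ] [ 0.5378 -0.1496  0.006 ] [ 0.5375 -0.1498  0.006 ]
-13.83969339836013 0.09089532766232929
-104.24306417982436 0.09318849271123417
166.55118980146568 0.09143924896926359
75.42874328781379 0.09381764251978839
```

```bash
cat >> h.py <<'E'
PAD=np.array([.535,-.1475,.006]);RP=R.from_euler("xyz",[180,16,-12.8],degrees=True)
E
python3 - <<'E'
from h import *
for P in ([.515,.03,.23],PAD+[0,0,.068+.07]): print(go(P,RP))
E
```

```text
(array([37.1, 88.4, -9.4]), array([ -0.16, -29.92,  -5.07]))
(array([ 87.6, 251.4,  91.6]), array([ -0.16, -29.92,  -5.07]))
```

Call:
{"name": "move_arm", "arguments": {"motion": [[[-3,0,-12],[0,0,0],1],[[-3,10,-20],[0,0,0],1],[[2,35,-20],[0,-4,-1],1],[[12,65,-15],[0,-9,-2],1],[[25,95,-5],[0,-14,-3],1],[[40,128,10],[0,-19,-4],1],[[56,160,30],[0,-24,-5],1],[[68,190,50],[0,-28,-5],1],[[78,215,70],[0,-30,-5],1],[[84,236,83],[0,-30,-5],1]]}}

```text
clock: 15.27
tool_pos: [0.5347, -0.1347, 0.148]
orientation: [-179.9, 16.4, -13.0]
force: [0.8, -0.0, -1.1]
opening: 0.0357
gripper_force: 29.9
```

Run:
```python
from h import *
from plant import ctrl
o=ctrl.get_obs();print(o["tool_pos"].round(4),o["joint_pos"].round(1));print(go(PAD+[0,0,.068+.03],RP))
```

```text
[ 0.5347 -0.1347  0.148 ] [  3.   23.4  -8.5  -4.8 -73.9  75.9]
(array([15.5, 12.5, 41.3]), array([-0.17,  0.42, -0.21]))
```

Call:
{"name": "move_arm", "arguments": {"motion": [[[4,4,8],[0,0.4,0],1],[[8,8,20],[0,0.4,0],1],[[12,11,30],[0,0.4,0],1],[[14,11,36],[0,0.4,0],1],[[14,11,36],[0,0.4,0],1],[[14,11,36],[0,0.4,0],1]]}}

```text
clock: 15.77
tool_pos: [0.5354, -0.142, 0.1132]
orientation: [-179.9, 15.7, -12.8]
force: [-0.7, 0.8, -0.7]
opening: 0.0358
gripper_force: 29.9
```

Run:
```python
from h import *
from plant import ctrl
o=ctrl.get_obs();print(o["tool_pos"].round(4),o["orientation"].round(2),o["force"].round(1));print(go(PAD+[0,0,.068],RP))
s=ctrl.snapshot("scene");t=ctrl.snapshot("top")
A=cv2.resize(s["color"][230:350,240:370],None,fx=3,fy=4,interpolation=cv2.INTER_CUBIC)
B=cv2.resize(t["color"][195:315,330:460],None,fx=3,fy=4,interpolation=cv2.INTER_CUBIC)
cv2.imwrite("pics/s6.png",np.hstack([A,B]))
```

```text
[ 0.5354 -0.142   0.1132] [-179.87   15.67  -12.77] [-0.7  0.8 -0.7]
(array([11.4,  5.6, 37.5]), array([-0.12, -0.33,  0.03]))
```

View pics/s6.png

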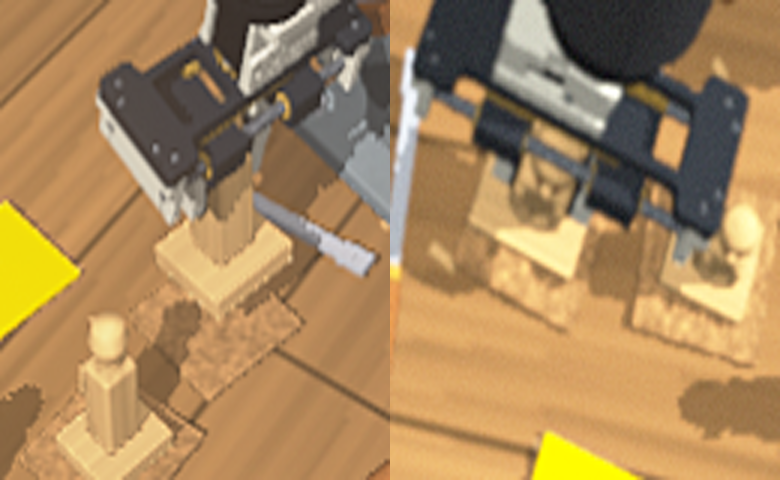

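The bust hangs upright over the cork pad. Its foot edges are parallel to the pad's: in the left view the foot is at (225,265) and the pad at (235,330), and small_a is clear. I'll lower it.

Call:
{"name": "move_arm", "arguments": {"motion": [[[2.5,5,9],[0,-0.3,0],1],[[5,5.5,18],[0,-0.3,0],1],[[7,5.5,25],[0,-0.3,0],1],[[8.5,5.5,30],[0,-0.3,0],1],[[9.5,5.5,33],[0,-0.3,0],1],[[9.5,5.5,33],[0,-0.3,0],1],[[9.5,5.5,33],[0,-0.3,0],1]]}}

```text
clock: 16.45
tool_pos: [0.5343, -0.1482, 0.0783]
orientation: [-179.9, 16.0, -12.9]
force: [0.2, -0.2, -0.2]
opening: 0.0356
gripper_force: 29.9
```

Run:
```python
from h import *
from plant import ctrl
o=ctrl.get_obs();print(o["tool_pos"].round(4),o["orientation"].round(2),o["force"].round(1),o["moment"].round(2));print(go(PAD+[0,0,.068],RP))
```

```text
[ 0.5343 -0.1482  0.0783] [-179.89   16.01  -12.86] [ 0.2 -0.2 -0.2] [-0.28 -1.05 -0.01]
(array([ 1.7, -0.8,  4. ]), array([-0.13,  0.01, -0.06]))
```

Call:
{"name": "move_arm", "arguments": {"motion": [[[0.8,-0.8,1],[0,0,0],1],[[1.1,-0.8,2],[0,0,0],1],[[1.4,-0.8,3],[0,0,0],1],[[1.4,-0.8,3],[0,0,0],1],[[1.4,-0.8,3],[0,0,0],1]]}}

```text
clock: 16.87
tool_pos: [0.5353, -0.1475, 0.0756]
orientation: [-179.9, 15.9, -12.8]
force: [0.4, 0.6, -0.2]
opening: 0.0359
gripper_force: 29.9
```

Call:
{"name": "move_arm", "arguments": {"motion": [[[0.15,0,0.5],[0,0,0],1],[[0.3,0,1],[0,0,0],1],[[0.3,0,1],[0,0,0],1]]}}

```text
clock: 17.12
tool_pos: [0.5356, -0.1473, 0.0753]
orientation: [-179.9, 15.9, -12.8]
force: [0.3, 3.3, 7.2]
opening: 0.0356
gripper_force: 29.9
```

Call:
{"name": "move_arm", "arguments": {"motion": [[[0.1,0,0.4],[0,0,0],1],[[0.1,0,0.4],[0,0,0],1],[[0.1,0,0.4],[0,0,0],1]]}}

```text
clock: 17.37
tool_pos: [0.5357, -0.1472, 0.0752]
orientation: [-179.9, 15.9, -12.8]
force: [0.8, 4.4, 9.9]
opening: 0.0358
gripper_force: 29.9
```

Call:
{"name": "move_arm", "arguments": {"motion": [[[0,0,0],[0,0,0],0.57],[[0,0,0],[0,0,0],0.55],[[0,0,0],[0,0,0],0.5],[[0,0,0],[0,0,0],0.4],[[0,0,0],[0,0,0],0.3],[[0,0,0],[0,0,0],0.2],[[0,0,0],[0,0,0],0.15],[[0,0,0],[0,0,0],0.15]]}}

```text
clock: 18.03
tool_pos: [0.5349, -0.1475, 0.0737]
orientation: [-179.9, 16.0, -12.9]
force: [0.3, 0.4, 0.3]
opening: 0.0707
gripper_force: 0.0
```

Call:
{"name": "move_arm", "arguments": {"motion": [[[-2,0,-8],[0,0,0],0.15],[[-5,0,-18],[0,0,0],0.15],[[-10,0,-35],[0,0,0],0.15],[[-17,0,-60],[0,0,0],0.15],[[-26,0,-90],[0,0,0],0.15],[[-35,0,-120],[0,0,0],0.15],[[-44,0,-150],[0,0,0],0.15],[[-70,-10,-180],[0,0,0],0.15],[[-100,-30,-200],[0,0,0],0.15],[[-120,-60,-205],[0,0,0],0.15]]}}

```text
clock: 18.87
tool_pos: [0.4908, -0.0773, 0.3096]
orientation: [-179.8, 15.6, -13.0]
force: [0.9, 0.8, 1.3]
opening: 0.0746
gripper_force: 0.0
```

Run:
```python
from h import *
from plant import ctrl
o=ctrl.get_obs();print(o["clock"],o["tool_pos"].round(4),o["force"].round(1),abs(o["qvel"]).max())
s=ctrl.snapshot("scene");t=ctrl.snapshot("top")
A=s["color"][160:400,180:460];B=t["color"][130:330,190:530]
A=cv2.resize(A,(400,343),interpolation=cv2.INTER_CUBIC);B=cv2.resize(B,(400,235),interpolation=cv2.INTER_CUBIC)
cv2.imwrite("pics/s7.png",np.vstack([A,B]))
```

```text
18.8667 [ 0.4908 -0.0773  0.3096] [0.9 0.8 1.3] 42.76193675966287
```

View pics/s7.png

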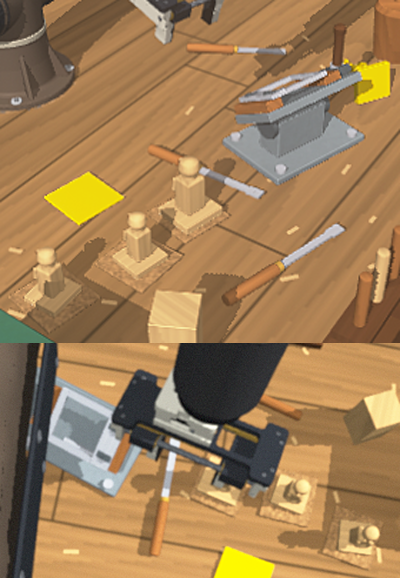

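The bust stands upright on the pad at (188,205), the vise is open, and both small busts are in place. I'll let the arm settle, then hand in.

Call:
{"name": "move_arm", "arguments": {"motion": [[[0,0,0],[0,0,0],0.15],[[0,0,0],[0,0,0],0.15],[[0,0,0],[0,0,0],0.15],[[0,0,0],[0,0,0],0.15]]}}

```text
clock: 19.3
tool_pos: [0.4908, -0.077, 0.3034]
orientation: [-179.9, 16.1, -12.9]
force: [0.0, 0.4, -0.7]
opening: 0.0746
gripper_force: 0.0
```

```bash
python3 -c "
from plant import ctrl
print(ctrl.close_job())"
```

```text
the job is handed in; nothing more can be done
None
```

The job is handed in at about 19 s: jaw fully open, big bust upright on the empty cork pad (centred by eye; two views put the pad's middle about 7 mm apart and I used their mean), small busts untouched, but I viewed 12 pictures, two over the limit of 10.

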